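Swap the setting gauge for a raw block in the milling fixture

TASK

One of the two nests of the fixture holds a finished brass part; the other still has the orange setting gauge standing in it: first clear the gauge away, setting it upright and wholly on the green mat. Then take the plain silver block out of the blue cradle and load it into the nest that has come free, flat on the middle of the dark pad between the two end stops; the cradle lets it be held only by its ends and the nest only by its long sides, so put it down on the way (the grey pad is free for this) and take it again the other way. Lower the gauge and the block right down onto their places before letting go, do not drop them, and leave the finished part and everything else where they are.

Things in the scene. Friction and masses are not known exactly. Their poses are not given: they have to be found in the camera images.
- block: plain silver aluminium block, 60 (its x) x 38 (y) x 36 mm high (z), 0.13-0.23 kg; origin at the centre of its underside. Starts in the blue cradle, its x along the cradle's x. Either way round will do
- gauge: orange plastic setting gauge, 0.1 kg, an upside-down T seen from the side: foot 60 (x) x 38 (y) x 22 mm high, and on its middle a step 34 (x) x 38 (y), top at 36 mm; origin at the centre of its underside. Starts in one of the two nests, its x along the fixture's x; grip it across y (38 mm)
- finished: finished brass part with a dark pocket on top, 60 (x) x 38 (y) x 36 mm, loose in the other nest; origin at the centre of its underside. Must stay
- fixture: fixed champagne-coloured machined plate 130 (x) x 220 (y) x 12 mm high with two nests side by side along its y, 110 mm apart; origin at the centre of its underside, on the bench; its x points away from the robot
- nest_left (a point): middle of the floor of the nest on the fixture's +y side (12 mm above the bench), axes as the fixture's; marked by a flush dark pad 62 (x) x 46 (y) mm. Dark steel end stops at its +x and -x ends: inner faces 67 mm apart, 44 mm wide in y, straight to 32 mm above the floor, then leaning out by 7 mm up to 45 mm. The y sides are open
- nest_right (a point): the same for the nest on the -y side
- cradle: fixed blue cradle: base 96 (x) x 66 (y) x 8 mm high, with cheeks along the block's long sides: 50 mm long in x, 8 mm thick, inner faces 46 mm apart in y, tops 44 mm above the bench; open at the x ends. Origin at the centre of its underside; the block stands on the base (8 mm up). On the left or on the right
- mat: fixed green mat 110 (x) x 90 (y) x 3 mm, where the gauge belongs; origin at the centre of its underside. On the side where the cradle is not
- pad: fixed grey pad 100 (x) x 80 (y) x 3 mm between robot and fixture, kept free as a place to put the block down; origin at the centre of its underside
- bottle: white bottle with a blue cap, 64 mm diameter, 160 mm high, bystander; origin under its centre
- jar: amber jar with a black cap, 68 mm diameter, 85 mm high, bystander; origin under its centre
- driver: red-handled screwdriver lying along its x, 130 mm long, up to 30 mm high, bystander; origin under its middle
- dish: small black dish with pins, 60 (x) x 56 (y) x 22 mm high, bystander; origin under its centre
- spacer: upright steel spacer, 26 mm diameter, 50 mm high, bystander beside the fixture; origin under its centre
- knob: yellow clamping knob standing up, 32 mm diameter, 34 mm high, bystander on the fixture's other side; origin under its centre

How it is judged (in metres and radians):
On the way, in this order (a step that is already met when the one before it is completed fails the run):
1. the gauge, still held, is down on the green mat (underside within 8 mm of it), upright and wholly on the mat (horizontal distance between gauge and mat below 0.036 m and height (world z) of gauge below 0.011 m and angle between gauge's own z axis and vertical below 0.1 rad and contact force between gauge and the fingers above 0.3 N), for 0.05 s.
2. the block, still held, is down in the free nest (underside within 5 mm of its floor) (((x of block in the frame of nest_left between -0.006 and 0.006 m and y of block in the frame of nest_left between -0.01 and 0.01 m and z of block in the frame of nest_left between -0.004 and 0.005 m and angle between the x axis of block and the x axis of fixture, either way round below 0.16 rad) or (x of block in the frame of nest_right between -0.006 and 0.006 m and y of block in the frame of nest_right between -0.01 and 0.01 m and z of block in the frame of nest_right between -0.004 and 0.005 m and angle between the x axis of block and the x axis of fixture, either way round below 0.16 rad)) and contact force between block and the fingers above 0.3 N), for 0.05 s.
At the end, for the whole second after the job is handed in: Block flat in the nest that held the gauge: within 6 mm of its middle along x, 10 mm across, 0.16 rad; gauge upright on the mat, middle within 36 mm of the mat's; both at rest and released; finished part moved under 12 mm, other bystanders under 30 mm (((x of block in the frame of nest_left between -0.006 and 0.006 m and y of block in the frame of nest_left between -0.01 and 0.01 m and z of block in the frame of nest_left between -0.004 and 0.005 m and angle between the x axis of block and the x axis of fixture, either way round below 0.16 rad) or (x of block in the frame of nest_right between -0.006 and 0.006 m and y of block in the frame of nest_right between -0.01 and 0.01 m and z of block in the frame of nest_right between -0.004 and 0.005 m and angle between the x axis of block and the x axis of fixture, either way round below 0.16 rad)) and angle between block's own z axis and vertical below 0.06 rad and horizontal distance between gauge and mat below 0.036 m and height (world z) of gauge below 0.006 m and angle between gauge's own z axis and vertical below 0.1 rad and linear speed of each of block, gauge below 0.02 m/s and distance of finished from where it was at the start of the episode below 0.012 m and distance of each of bottle, jar, driver, dish, spacer, knob from where it was at the start of the episode below 0.03 m); the robot touches nothing.
It fails at once if the finished part is moved more than 12 mm (distance of finished from where it was at the start of the episode above 0.012 m).
It fails at once if another bystander is moved more than 30 mm (distance of any of bottle, jar, driver, dish, spacer, knob from where it was at the start of the episode above 0.03 m).
It fails at once if the bottle, jar, spacer or knob is knocked over (angle between any of bottle, jar, spacer, knob's own z axis and vertical above 0.4 rad).
It also fails if it takes over 72 s, if anything falls off the work surface, if the arm or the gripper's body presses on something with over 40 N, if the wrist force passes 120 N, or if a joint passes its speed limit or range.

ROBOT

A 6-joint arm with a two-finger parallel gripper is mounted at the origin on the work surface. World frame = base frame: x ahead of the robot, y to its left, z up, the work surface at z = 0. Lengths are in mm, angles in degrees, forces in N, time in s.
With the tool pointing down it reaches from about 250 to 800 mm from the base axis. Payload 3.9 kg.
Tool frame: the origin (TCP) lies at the very end of the fingers, on their centre line; the grasp point (between the pads) lies 19 mm behind it; z points along the fingers, y is the direction in which the jaws open and shut (so a half turn about z gives the same grasp; the last joint's range is limited). The gripper opens to 85 mm and grips with 20 to 120 N. Pads are 22 mm wide; open, the fingers measure 114 mm over their backs; the gripper's body (76 mm by 85 mm) begins 54 mm behind the grasp point. The pads swing forward as they close: fully open they stand 13 mm farther back than shut.
Start: joints at [-73.51, 14.897, -7.913, 67.191, 0, 90], TCP at [149.013, -503.399, 199.604] pointing down, gripper open.
Joint ranges: [-159.42, 159.42], [-47.68, 98.78], [-73.54, 78.23], [-108.79, 121.32], [-90, 84.71], [-180, 180]. Speed limits (degrees/s): [147.25, 147.25, 180, 180, 180, 180].

INTERFACE

Orientations are given as a 3x3 rotation matrix whose columns are the frame's x, y, z axes.
In Python, from plant import r gives the robot as it stands.
- The arm moves only by the tool servo_tool, never from a script. Its argument "deltas" is a list of rows, each a list of 3 entries, a list of its own where there are three numbers: the finger opening in mm, from 0 to 85.4, then the shift along the tool's x, y, z in mm, then the turn about the tool's z in degrees. In form: [[jaw, [tx, ty, tz], twist], ...]. A call has 1 to 20 rows; each row is the pose to reach, as a shift and turn from the pose commanded when the call began, along the tool's axes at that moment; what a row does not reach only later rows make up. A row lasts 1/8 s, in which the tool goes at most 62.5 mm and 10.7 degrees, less where a joint would pass 70% of its speed; a pose out of reach is approached as far as the arm can. A call with a gripper value outside its range is refused whole. The fingers move at their own pace and stop on an object; "force" is the grip in N (left out, the last holds). Time passes only in rows, so rows that repeat a pose let the fingers close. It gives the time, the measured TCP pose, the force and the opening at its end, in the units of the state.
- r.read_state(): the state, without advancing time (a new reading comes with each control period).
- r.camera(name): name is "side" or "top" or "wrist"; returns the picture (400x640x3 uint8, red, green, blue); there is no depth.
- r.camera_info(name): a dict with "mtx" (3x3 intrinsics, pixels), "eye" and "orientation" of the camera in the world; the wrist camera has in their place "tool_from_camera" (4x4, takes a point from camera to tool coordinates, whose origin is the TCP and whose axes are the flange's). Camera axes: x right, y down, z forward; pixel columns grow to the right and rows downward; lengths in mm; the calibration is good to about 2 mm. A picture is of the moment at which its call begins: read the wrist's pose just before it. camera_info takes no time and is no camera call.
- r.job_done(): hands the job in, once; it reports no verdict.
The state is a dict: "time_s": time; "joints": joint angles; "qd": joint speeds; "effort": joint torques, N m; "eef_pos": TCP position; "eef_rot": TCP orientation; "ft_force": force on the tool from outside, world axes, zero at the start; "torque": the same for the moment, N m; "gripper_width": finger opening in mm.
Only numpy, scipy, OpenCV 4.12 (cv2) and the standard library are available. Lean on these libraries where they do the work, as an engineer would, in place of code of your own. Each camera call takes 0.05 s, during which the arm holds its last target.

## Working session

There is one attempt and no reset: what is moved stays moved. The work goes in short steps, Python scripts to look and compute and a tool call to move; the robot and the scene stay as the last step left them, time stands still between calls to the robot, and variables do not carry over. Pictures are saved under pics/ and viewed, and the job is handed in when it is done.

Besides the shell and the picture viewer there is one more tool, called after "Request:" in YAML: its name, and indented under it one key for each argument. servo_tool: Moves the arm, as the interface text tells. Its arguments: {"type":"object","properties":{"deltas":{"type":"array"},"force":{"type":"number"}},"required":["deltas"]}

```bash
mkdir -p pics; ls; python3 - <<'E'
from plant import r
import cv2
print(r.read_state())
for n in ("top","side","wrist"):
    print(n,r.camera_info(n))
for n in ("top","side"):
    cv2.imwrite(f"pics/{n}0.png",r.camera(n)[:,:,::-1])
E
```

```text
pics
{'time_s': 0.0, 'joints': array([-7.35091069e+01,  1.49344821e+01, -7.98619098e+00,  6.71897387e+01,
       -9.46984290e-04,  9.00010019e+01]), 'qd': array([ 0.00580312,  0.01442984, -0.03441148,  0.05781177,  0.01060266,
       -0.11089168]), 'effort': array([ 1.57658513e-03, -4.05683291e+01,  2.53920025e+01,  1.87721732e-02,
        1.98515854e-04,  1.16091167e-05]), 'eef_pos': array([ 148.81167517, -502.69368079,  198.77354975]), 'eef_rot': array([[ 9.58869820e-01,  2.83845647e-01, -5.62865822e-04],
       [ 2.83846204e-01, -9.58868049e-01,  1.84308760e-03],
       [-1.65616600e-05, -1.92704841e-03, -9.99998143e-01]]), 'ft_force': array([ 1.10323675, -0.41254114, -0.16695804]), 'torque': array([0.01586556, 0.05029953, 0.04657392]), 'gripper_width': 85.35925552728384}
top {'mtx': array([[461.15766075,   0.        , 319.37175866],
       [  0.        , 461.15766075, 192.55719504],
       [  0.        ,   0.        ,   1.        ]]), 'eye': array([ 376.28055753,   -4.37791817, 1148.08733904]), 'orientation': array([[-0.01091666, -0.98682742,  0.1614078 ],
       [-0.99965381,  0
[... 295 characters left out ...]
61449]), 'orientation': array([[ 0.99649983, -0.05249635,  0.06505559],
       [-0.08334832, -0.68366351,  0.72502225],
       [ 0.00641512, -0.72790682, -0.68564605]])}
wrist {'mtx': array([[346.70229606,   0.        , 329.22733434],
       [  0.        , 346.70229606, 201.66310193],
       [  0.        ,   0.        ,   1.        ]]), 'tool_from_camera': array([[-1.11839339e-04, -9.55269303e-01, -2.95737294e-01,
         7.58224339e+01],
       [ 9.99999975e-01, -1.63967261e-04,  1.51464002e-04,
         4.76486301e-01],
       [-1.93180146e-04, -2.95737269e-01,  9.55269297e-01,
        -1.76398702e+02],
       [ 0.00000000e+00,  0.00000000e+00,  0.00000000e+00,
         1.00000000e+00]])}
```

View pics/top0.png

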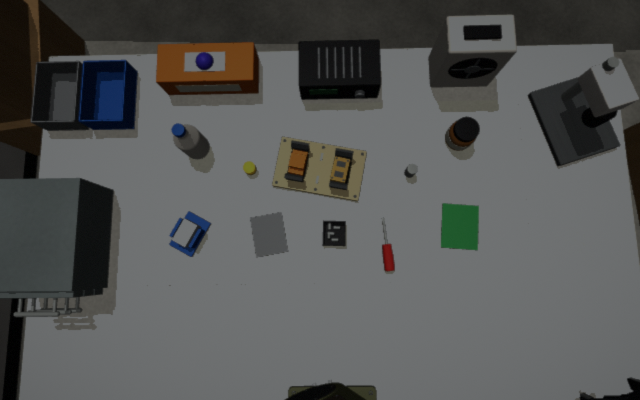

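View pics/side0.png

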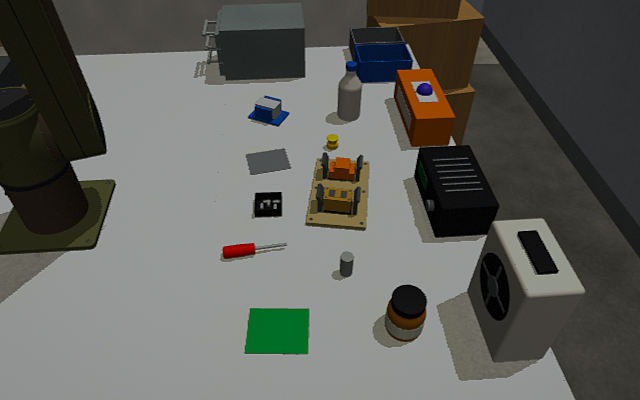

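```bash
cat > h.py <<'E'
import numpy as np, cv2
from plant import r
def cam(n):
    i=r.camera_info(n); 
    if n!="wrist": return i["mtx"],np.array(i["eye"]),np.array(i["orientation"])
    s=r.read_state(); T=i["tool_from_camera"]; R=s["eef_rot"]
    return i["mtx"],s["eef_pos"]+R@T[:3,3],R@T[:3,:3]
def px2w(c,uv,z):
    K,e,R=c; uv=np.atleast_2d(np.array(uv,float))
    d=(R@np.linalg.inv(K)@np.c_[uv,np.ones(len(uv))].T).T
    return e+d*((z-e[2])/d[:,2])[:,None]
def w2px(c,P):
    K,e,R=c; p=(K@R.T@(np.atleast_2d(P)-e).T).T
    return p[:,:2]/p[:,2:]
def rect(img,c,x0,x1,y0,y1,z,s=2):
    # rectified: up=+x, left=+y, s px/mm
    W=[(x1,y1,z),(x1,y0,z),(x0,y0,z),(x0,y1,z)]
    src=w2px(c,np.array(W,float)).astype(np.float32)
    w=int((y1-y0)*s);h=int((x1-x0)*s)
    H=cv2.getPerspectiveTransform(src,np.float32([[0,0],[w,0],[w,h],[0,h]]))
    return cv2.warpPerspective(img,H,(w,h),flags=cv2.INTER_CUBIC)
E
python3 - <<'E'
from h import *
im=cv2.imread("pics/top0.png");c=cam("top")
cv2.imwrite("pics/t1.png",cv2.resize(im[120:280,160:360],None,fx=4,fy=4,interpolation=cv2.INTER_CUBIC)[:600])
h=cv2.cvtColor(im,cv2.COLOR_BGR2HSV)
def seg(name,lo,hi,roi,z):
    u0,v0,u1,v1=roi
    m=np.zeros(im.shape[:2],np.uint8); m[v0:v1,u0:u1]=cv2.inRange(h,lo,hi)[v0:v1,u0:u1]
    cs=cv2.findContours(m,cv2.RETR_EXTERNAL,cv2.CHAIN_APPROX_NONE)[0]
    k=max(cs,key=cv2.contourArea)[:,0,:]
    P=px2w(c,k,z)[:,:2].astype(np.float32)
    print(name,cv2.minAreaRect(P))
seg("mat",(50,100,40),(75,255,255),(420,190,500,260),3)
seg("pad",(0,0,60),(180,60,135),(245,205,295,262),3)
seg("plate",(10,30,80),(30,255,255),(268,130,372,205),12)
seg("cradle",(105,150,30),(125,255,255),(160,205,215,262),8)
seg("knob",(22,150,100),(35,255,255),(240,155,260,180),30)
seg("cap",(100,150,60),(125,255,255),(165,115,195,145),160)
E
```

```text
mat ((474.50628662109375, -323.73291015625), (88.0995864868164, 108.41558074951172), 85.0213623046875)
pad ((464.2964782714844, 146.8763427734375), (123.44754028320312, 140.4982452392578), 89.88314056396484)
plate ((625.4212036132812, 20.535858154296875), (220.13577270507812, 129.03018188476562), 78.84841918945312)
cradle ((464.4204406738281, 344.8601379394531), (63.53895568847656, 92.785400390625), 60.97758865356445)
knob ((626.3012084960938, 194.9022979736328), (25.674203872680664, 24.999670028686523), 0.6878170967102051)
cap ((685.6635131835938, 333.58026123046875), (25.93275260925293, 24.79424285888672), 2.122739791870117)
```

View pics/t1.png

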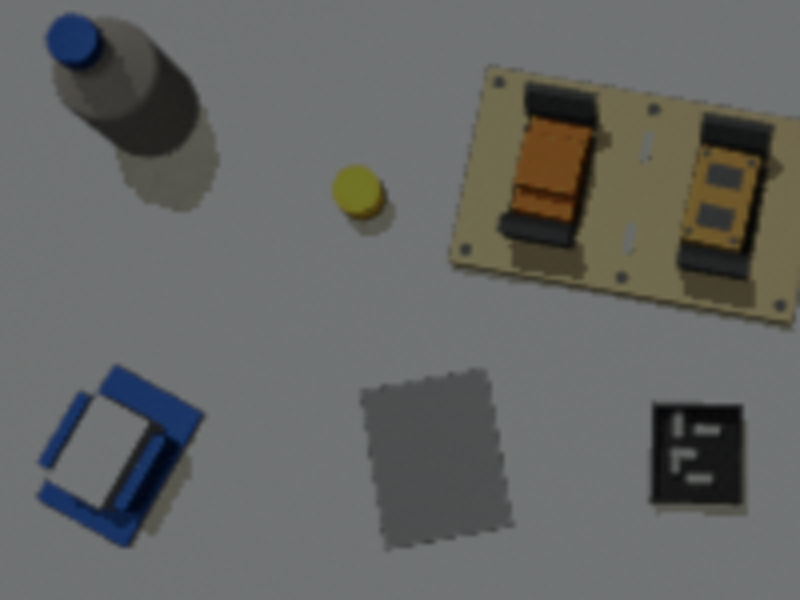

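```bash
cat >> h.py <<'E'
def go(x,y,z,ang=None):
    "delta in tool axes from measured pose; ang = desired world angle of tool x"
    s=r.read_state();R=s["eef_rot"];p=s["eef_pos"]
    d=R.T@(np.array([x,y,z])-p); a=np.degrees(np.arctan2(R[1,0],R[0,0]))
    print("pos",p.round(1),"ang",round(a,2),"tilt",R[:2,2].round(4),"w",round(s["gripper_width"],1),"F",s["ft_force"].round(1),"t",round(s["time_s"],2),"q",s["joints"].round(1))
    print("delta",d.round(1),"twist",None if ang is None else round((a-ang+180)%360-180,2))
E
python3 - <<'E'
from h import *
im=cv2.imread("pics/top0.png");c=cam("top")
k=np.array([(362,388),(487,370),(513,523),(387,548)])/4+[160,120]
P=px2w(c,k,3)[:,:2].astype(np.float32);print("pad",cv2.minAreaRect(P),P.mean(0))
# predicted outlines
def R(a): a=np.radians(a); return np.array([[np.cos(a),-np.sin(a)],[np.sin(a),np.cos(a)]])
def box(ctr,a,sx,sy,z,col,off=(0,0)):
    q=np.array([(1,1),(1,-1),(-1,-1),(-1,1)])*[sx/2,sy/2]+off
    w=np.c_[q@R(a).T+ctr,np.full(4,z)]
    u=(w2px(c,w)-[160,120])*4
    cv2.polylines(v,[np.round(u).astype(int)],True,col,1)
v=cv2.resize(im[120:270,160:360],None,fx=4,fy=4,interpolation=cv2.INTER_CUBIC); v=cv2.convertScaleAbs(v,alpha=1.7)
F=(625.4,20.5)
box(F,-11.15,130,220,12,(0,0,255)); box(F,-11.15,34,38,48,(255,255,0),(0,55)); box(F,-11.15,60,38,48,(255,255,0),(0,-55))
C=(464.4,344.9); box(C,-29,96,66,8,(0,0,255)); box(C,-29,60,38,44,(255,255,0))
cv2.imwrite("pics/t2.png",v)
go(636,74.5,170,-11.15)
E
```

```text
pad ((461.0387268066406, 146.7163543701172), (100.83427429199219, 79.20977783203125), 9.590786933898926) [460.60468 146.6937 ]
pos [ 148.8 -502.8  198.9] ang 16.49 tilt [-0.0005  0.0017] w 85.7 F [ 0.9 -0.5  0.3] t 0.1 q [-73.5  14.9  -8.   67.2   0.   90. ]
delta [ 631.  -415.2   29.6] twist 27.64
```

View pics/t2.png

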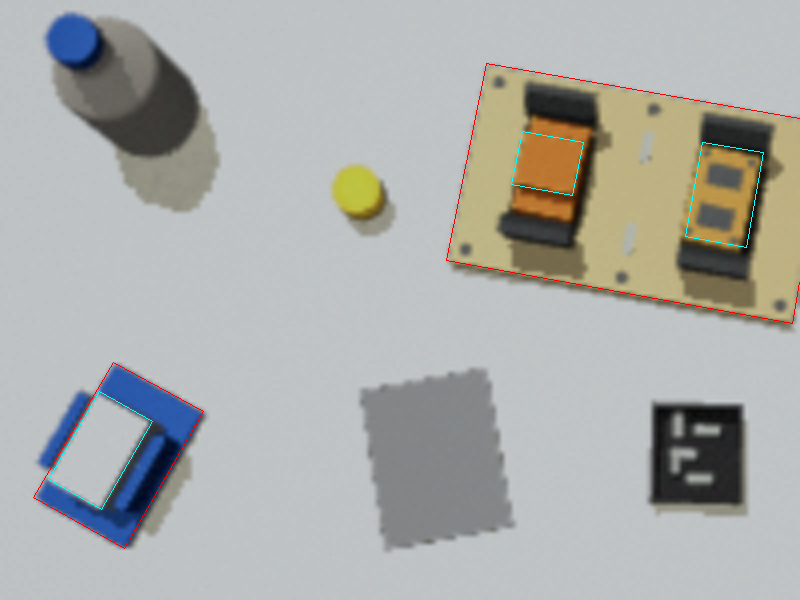

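Request:
servo_tool:
  deltas:
    - [85,[0,-10,0],5]
  force: 40

```text
time_s: 0.22
eef_pos: [146.2, -493.8, 198.9]
eef_rot: [[0.98, 0.197, -0.0], [0.197, -0.98, 0.001], [-0.0, -0.001, -1.0]]
ft_force: [-0.2, 0.8, -0.4]
gripper_width: 85.2
```

```bash
python3 - <<'E'
from h import *
go(636,74.5,170,-11.15)
E
```

```text
pos [ 146.2 -493.8  198.9] ang 11.35 tilt [-0.0003  0.0008] w 85.2 F [-0.2  0.8 -0.4] t 0.23 q [-73.5  14.   -9.3  66.8  -0.   95.1]
delta [ 592.1 -460.7   29.3] twist 22.5
```

Request:
servo_tool:
  deltas:
    - [85,[37,-29,0],-10]
    - [85,[74,-58,0],-20]
    - [85,[111,-86,0],-30]
    - [85,[148,-115,0],-40]
    - [85,[185,-144,0],-50]
    - [85,[222,-173,0],-60]
    - [85,[259,-202,0],-70]
    - [85,[296,-230,0],-80]
    - [85,[333,-259,0],-90]
    - [85,[370,-288,0],-100]
    - [85,[407,-317,0],-110]
    - [85,[444,-346,5],-120]
    - [85,[481,-374,10],-130]
    - [85,[518,-403,15],-140]
    - [85,[555,-432,22],-150]
    - [85,[592,-461,29],-157.5]
    - [85,[592,-461,29],-157.5]
    - [85,[592,-461,29],-157.5]

```text
time_s: 2.48
eef_pos: [633.7, 75.7, 169.9]
eef_rot: [[-0.982, 0.191, -0.002], [0.191, 0.982, -0.001], [0.002, -0.001, -1.0]]
ft_force: [-1.1, 0.8, -0.1]
gripper_width: 84.9
```

```bash
cat >> h.py <<'E'
def Rz(a): a=np.radians(a); return np.array([[np.cos(a),-np.sin(a)],[np.sin(a),np.cos(a)]])
def box(v,c,ctr,a,sx,sy,z,col,off=(0,0)):
    q=np.array([(1,1),(1,-1),(-1,-1),(-1,1)])*[sx/2,sy/2]+np.array(off)
    u=w2px(c,np.c_[q@Rz(a).T+ctr,np.full(4,z)])
    cv2.polylines(v,[np.round(u).astype(int)],True,col,1)
E
python3 - <<'E'
from h import *
go(636,74.5,170,168.85)
c=cam("wrist"); v=r.camera("wrist")[:,:,::-1].copy(); cv2.imwrite("pics/w1raw.png",v)
F=(625.4,20.5)
box(v,c,F,-11.15,130,220,12,(0,0,255)); box(v,c,F,-11.15,34,38,48,(255,255,0),(0,55)); box(v,c,F,-11.15,60,38,48,(255,255,0),(0,-55))
box(v,c,F,-11.15,67,44,44,(0,255,0),(0,55))
cv2.imwrite("pics/w1.png",v)
E
```

```text
pos [633.7  75.7 169.9] ang 168.97 tilt [-0.002  -0.0006] w 84.9 F [-1.1  0.8 -0.1] t 2.48 q [ 6.8 26.9  6.1 69.2 -0.  17.9]
delta [-2.5 -0.7 -0.1] twist 0.12
```

View pics/w1.png

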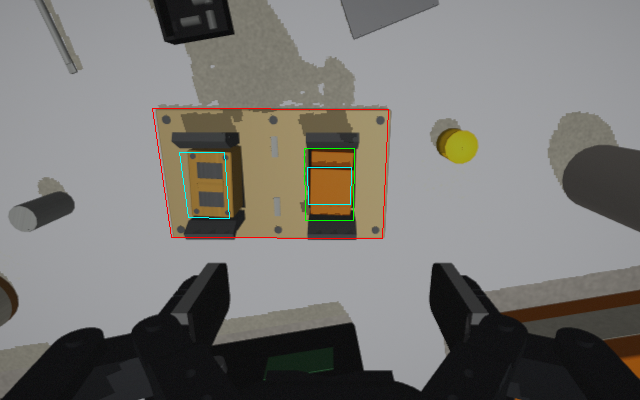

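Request:
servo_tool:
  deltas:
    - [85,[-2.5,-0.7,40],0]
    - [85,[-2.5,-0.7,80],0]
    - [85,[-2.5,-0.7,115],0]
    - [85,[-2.5,-0.7,140],0]
    - [85,[-2.5,-0.7,150],0]
    - [85,[-2.5,-0.7,150],0]
    - [60,[-2.5,-0.7,150],0]
    - [45,[-2.5,-0.7,150],0]
    - [30,[-2.5,-0.7,150],0]
    - [30,[-2.5,-0.7,150],0]
    - [30,[-2.5,-0.7,150],0]
    - [30,[-2.5,-0.7,150],0]
  force: 40

```text
time_s: 4.03
eef_pos: [636.8, 74.7, 20.6]
eef_rot: [[-0.982, 0.191, -0.0], [0.191, 0.982, -0.0], [0.0, -0.0, -1.0]]
ft_force: [0.5, -0.2, -0.1]
gripper_width: 30.1
```

```bash
python3 - <<'E'
from h import *
go(636,74.5,20,168.85)
cv2.imwrite("pics/w2.png",r.camera("wrist")[:,:,::-1])
E
```

```text
pos [636.8  74.7  20.6] ang 168.99 tilt [-0.0001 -0.    ] w 30.1 F [ 0.5 -0.2 -0.1] t 4.03 q [ 6.7 32.7 -7.3 50.  -0.  17.7]
delta [ 0.7 -0.4  0.6] twist 0.14
```

View pics/w2.png

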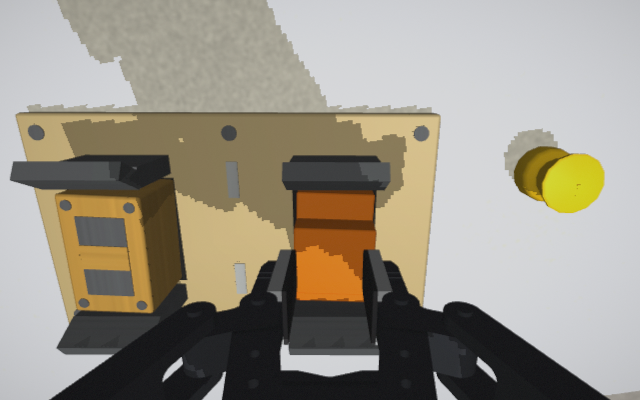

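Request:
servo_tool:
  deltas:
    - [15,[0,0,0],0]
    - [15,[0,0,0],0]
    - [15,[0,0,0],0]
    - [15,[0,0,0],0]
  force: 40

```text
time_s: 4.58
eef_pos: [636.8, 74.7, 20.6]
eef_rot: [[-0.982, 0.191, -0.0], [0.191, 0.982, 0.0], [0.0, 0.0, -1.0]]
ft_force: [0.0, 0.4, 0.1]
gripper_width: 14.7
```

```bash
python3 - <<'E'
from h import *
go(636,74.5,20,168.85)
cv2.imwrite("pics/w3.png",r.camera("wrist")[:,:,::-1])
E
```

```text
pos [636.8  74.7  20.6] ang 168.99 tilt [-0.  0.] w 14.7 F [0.  0.4 0.1] t 4.58 q [ 6.7 32.7 -7.3 50.   0.  17.7]
delta [ 0.8 -0.3  0.6] twist 0.14
```

View pics/w3.png

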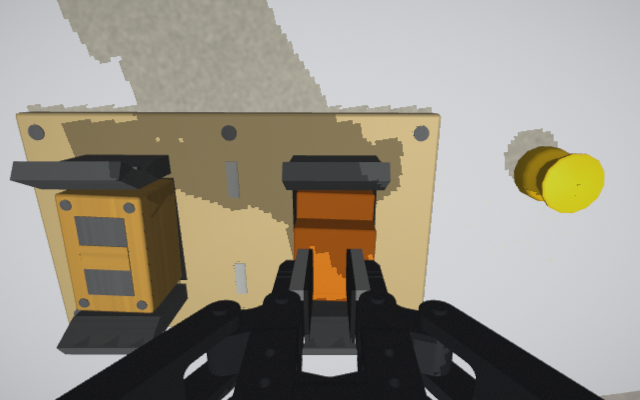

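```bash
python3 - <<'E'
from h import *
i=r.camera_info("wrist");T=np.linalg.inv(i["tool_from_camera"]);K=i["mtx"]
def pr(p): 
    q=T@np.r_[p,1]; return (K@q[:3]/q[2])[:2].round(0),q[2].round(0)
for z in (0,-13,-19,-30,-40,-50,-60):
    print(z,[pr([x,s*7.35,z]) for x in (-11,0,11) for s in (-1,1)])
s=r.read_state();print(s["eef_pos"],s["eef_rot"])
cv2.imwrite("pics/s3.png",cv2.resize(r.camera("side")[120:270,230:430,::-1],None,fx=4,fy=4,interpolation=cv2.INTER_CUBIC))
E
```

```text
0 [(array([317., 255.]), np.float64(194.0)), (array([343., 255.]), np.float64(194.0)), (array([316., 237.]), np.float64(191.0)), (array([343., 237.]), np.float64(191.0)), (array([316., 218.]), np.float64(187.0)), (array([343., 218.]), np.float64(187.0))]
-13 [(array([316., 266.]), np.float64(182.0)), (array([344., 266.]), np.float64(182.0)), (array([316., 247.]), np.float64(178.0)), (array([344., 247.]), np.float64(178.0)), (array([315., 227.]), np.float64(175.0)), (array([344., 227.]), np.float64(175.0))]
-19 [(array([315., 272.]), np.float64(176.0)), (array([344., 272.]), np.float64(176.0)), (array([315., 252.]), np.float64(173.0)), (array([345., 252.]), np.float64(173.0)), (array([315., 232.]), np.float64(169.0)), (array([345., 232.]), np.float64(169.0))]
-30 [(array([314., 283.]), np.float64(165.0)), (array([345., 283.]), np.float64(165.0)), (array([314., 262.]), np.float64(162.0)), (array([346., 262.]), np.float64(162.0)), (array([314., 241.]), np.float64(159.0)), (array([346., 241.]), np.float64(159.0))]
-40 [(array([314., 295.]), np.float64(156.0)), (array([346., 295.]), np.fl
[... 191 characters left out ...]
ray([313., 308.]), np.float64(146.0)), (array([347., 308.]), np.float64(146.0)), (array([312., 285.]), np.float64(143.0)), (array([348., 285.]), np.float64(143.0)), (array([312., 261.]), np.float64(140.0)), (array([348., 261.]), np.float64(140.0))]
-60 [(array([311., 323.]), np.float64(137.0)), (array([349., 323.]), np.float64(137.0)), (array([311., 298.]), np.float64(133.0)), (array([349., 298.]), np.float64(133.0)), (array([310., 273.]), np.float64(130.0)), (array([350., 273.]), np.float64(130.0))]
[636.79256186  74.69464457  20.60193223] [[-9.81586981e-01  1.91015701e-01 -3.85470412e-05]
 [ 1.91015701e-01  9.81586981e-01  2.08225035e-05]
 [ 4.18146989e-05  1.30760083e-05 -9.99999999e-01]]
```

View pics/s3.png

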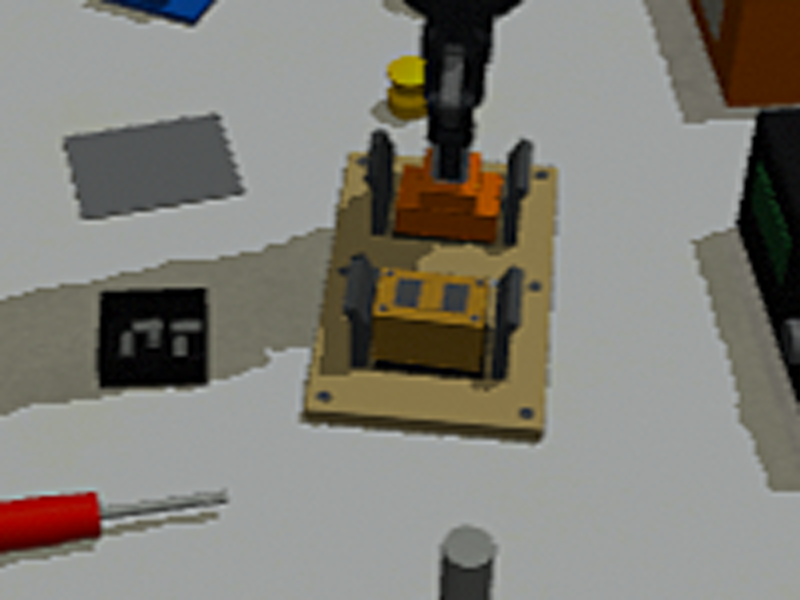

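```bash
python3 - <<'E'
from h import *
im=cv2.imread("pics/w3.png");cv2.imwrite("pics/w3z.png",cv2.convertScaleAbs(cv2.resize(im[230:380,230:430],None,fx=4,fy=4,interpolation=cv2.INTER_CUBIC),alpha=1.8,beta=20))
E
```

```text
(no output)
```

View pics/w3z.png

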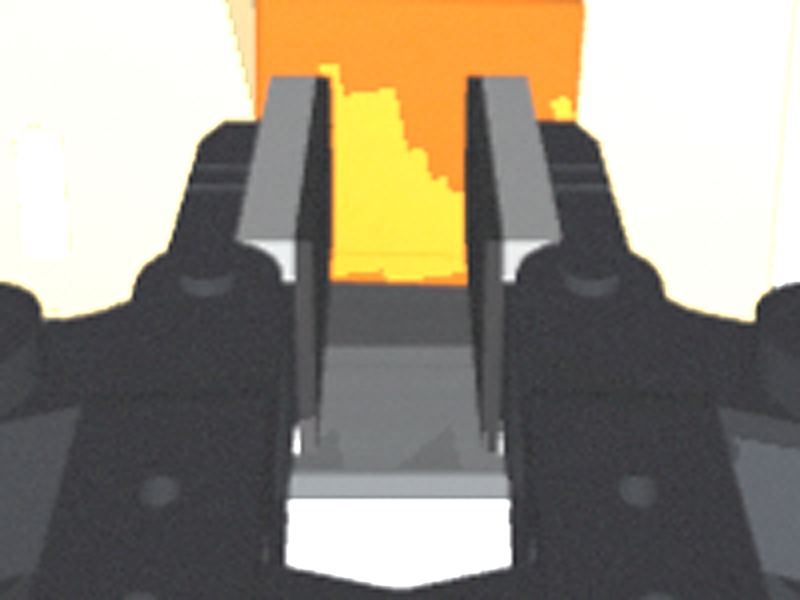

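Request:
servo_tool:
  deltas:
    - [60,[0,0,0],0]
    - [60,[0,0,0],0]
    - [60,[0,0,10],0]
    - [60,[0,0,20],0]
    - [60,[0,0,25],0]
    - [60,[0,0,25],0]

```text
time_s: 5.42
eef_pos: [636.0, 74.6, -5.3]
eef_rot: [[-0.982, 0.191, -0.002], [0.191, 0.982, -0.0], [0.002, -0.001, -1.0]]
ft_force: [0.3, 0.8, 0.1]
gripper_width: 60.2
```

```bash
python3 - <<'E'
from h import *
go(636,74.5,-5,168.85)
c=cam("side");print("side z0..60 of tcp:",[(z,w2px(c,[636.8,74.7,z])[0].round(0)) for z in (20,40,60)])
cv2.imwrite("pics/w4.png",r.camera("wrist")[:,:,::-1])
cv2.imwrite("pics/s4.png",cv2.resize(r.camera("side")[120:270,230:430,::-1],None,fx=4,fy=4,interpolation=cv2.INTER_CUBIC))
E
```

```text
pos [636.   74.6  -5.3] ang 168.99 tilt [-0.0017 -0.0002] w 60.2 F [0.3 0.8 0.1] t 5.42 q [ 6.7 34.2 -9.  46.9 -0.  17.7]
delta [ 0.  -0.1 -0.3] twist 0.14
side z0..60 of tcp: [(20, array([342., 171.])), (40, array([343., 165.])), (60, array([343., 158.]))]
```

View pics/w4.png

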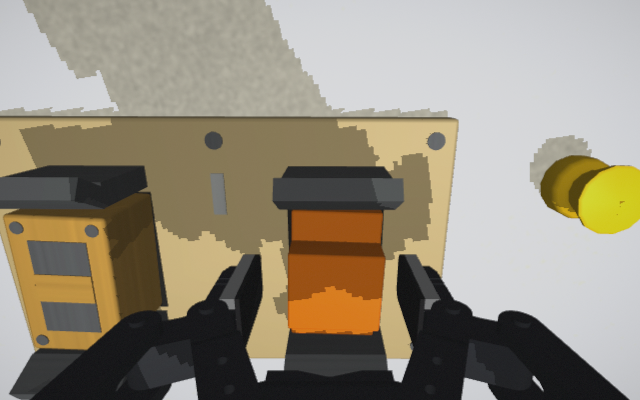

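View pics/s4.png

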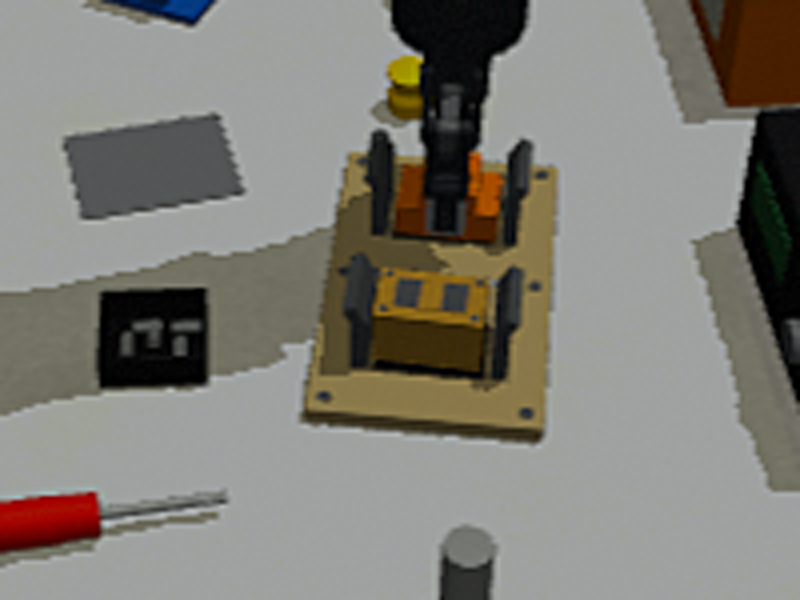

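Request:
servo_tool:
  deltas:
    - [60,[0,0,6],0]
    - [60,[0,0,11],0]
    - [45,[0,0,11],0]
    - [30,[0,0,11],0]
    - [30,[0,0,11],0]
    - [30,[0,0,11],0]
    - [30,[0,0,11],0]
  force: 40

```text
time_s: 6.4
eef_pos: [636.7, 74.7, -15.5]
eef_rot: [[-0.982, 0.191, -0.0], [0.191, 0.982, -0.0], [0.0, -0.0, -1.0]]
ft_force: [-0.0, 0.2, -1.1]
gripper_width: 37.3
```

```bash
python3 - <<'E'
from h import *
go(636,74.5,-16,168.85)
cv2.imwrite("pics/w5.png",r.camera("wrist")[:,:,::-1])
E
```

```text
pos [636.7  74.7 -15.5] ang 168.99 tilt [-0.0002 -0.0001] w 37.3 F [-0.   0.2 -1.1] t 6.4 q [ 6.7 34.7 -9.7 45.6 -0.  17.7]
delta [ 0.7 -0.3  0.5] twist 0.14
```

View pics/w5.png

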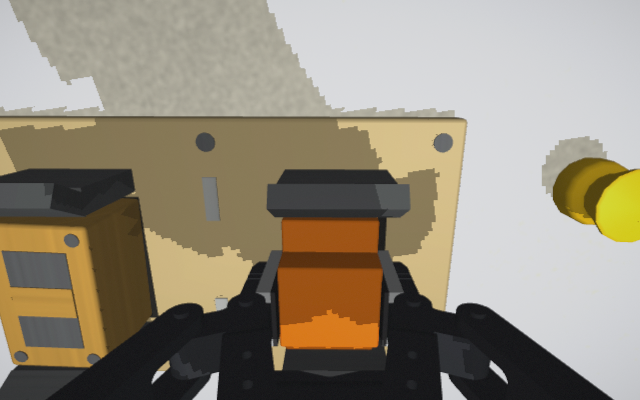

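Request:
servo_tool:
  deltas:
    - [30,[0,0,-15],0]
    - [30,[0,0,-40],0]
    - [30,[0,0,-90],0]
    - [30,[0,0,-120],0]
    - [30,[0,0,-120],0]

```text
time_s: 7.08
eef_pos: [639.7, 75.0, 108.9]
eef_rot: [[-0.982, 0.191, 0.008], [0.191, 0.982, 0.001], [-0.007, 0.002, -1.0]]
ft_force: [0.3, -0.0, -0.5]
gripper_width: 37.3
```

```bash
python3 - <<'E'
from h import *
go(474.5,-323.7,80,175)
c=cam("wrist");v=r.camera("wrist")[:,:,::-1].copy();cv2.imwrite("pics/w6raw.png",v)
F=(625.4,20.5)
box(v,c,F,-11.15,130,220,12,(0,0,255)); box(v,c,F,-11.15,62,46,12,(255,255,0),(0,55));box(v,c,F,-11.15,62,46,12,(255,255,0),(0,-55))
box(v,c,F,-11.15,67,44,44,(0,255,0),(0,55))
cv2.imwrite("pics/w6.png",v)
cv2.imwrite("pics/s6.png",r.camera("side")[:,:,::-1])
E
```

```text
pos [639.7  75.  108.9] ang 168.99 tilt [0.0078 0.0009] w 37.3 F [ 0.3 -0.  -0.5] t 7.08 q [ 6.7 28.8 -0.1 60.7 -0.  17.7]
delta [  86.2 -423.    27.3] twist -6.01
```

View pics/w6.png

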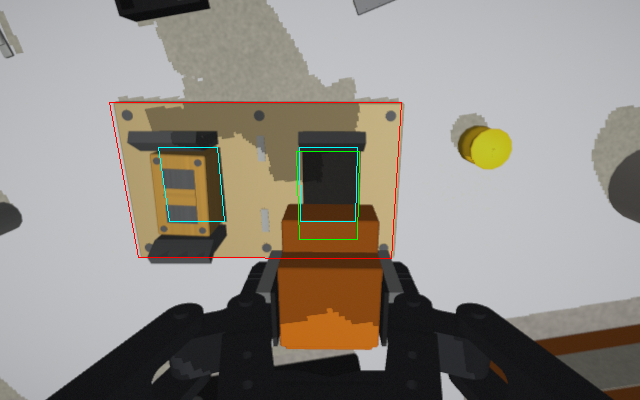

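View pics/s6.png

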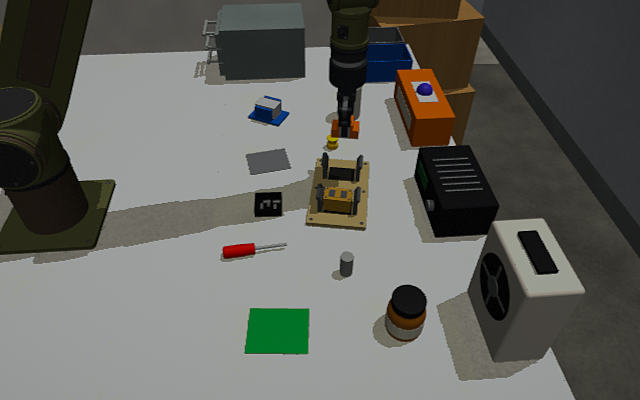

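Request:
servo_tool:
  deltas:
    - [30,[8,-40,0],-1]
    - [30,[19,-95,0],-2]
    - [30,[30,-150,0],-3]
    - [30,[41,-205,0],-4]
    - [30,[52,-260,0],-5]
    - [30,[63,-315,0],-6]
    - [30,[74,-370,10],-6]
    - [30,[83,-408,30],-6]
    - [30,[86,-423,60],-6]
    - [30,[86,-423,80],-6]
    - [30,[86,-423,80],-6]
    - [30,[86,-423,80],-6]

```text
time_s: 8.68
eef_pos: [471.4, -323.7, 24.4]
eef_rot: [[-0.996, 0.087, -0.001], [0.087, 0.996, 0.001], [0.001, 0.0, -1.0]]
ft_force: [-0.3, -0.2, -0.2]
gripper_width: 37.3
```

```bash
python3 - <<'E'
from h import *
go(474.5,-323.7,-24.5,175)
c=cam("wrist");v=r.camera("wrist")[:,:,::-1].copy()
box(v,c,(474.5,-323.7),-5,110,90,3,(0,0,255))
cv2.imwrite("pics/w7.png",v)
E
```

```text
pos [ 471.4 -323.7   24.4] ang 175.01 tilt [-0.0008  0.0005] w 37.3 F [-0.3 -0.2 -0.2] t 8.68 q [-34.5  26.7 -17.9  45.5   0.  -29.5]
delta [-3.1  0.2 48.9] twist 0.01
```

View pics/w7.png

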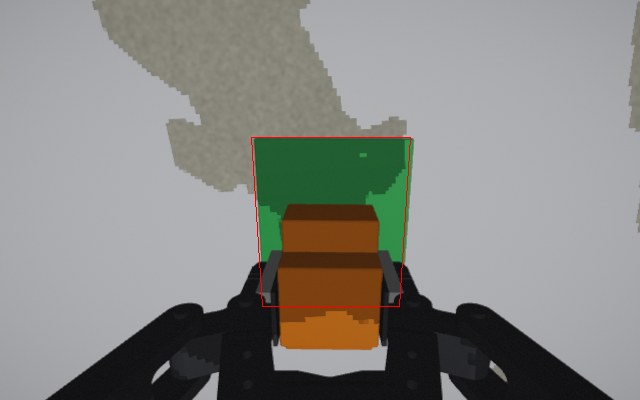

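Request:
servo_tool:
  deltas:
    - [30,[-3,0,15],0]
    - [30,[-3,0,30],0]
    - [30,[-3,0,40],0]
    - [30,[-3,0,45],0]
    - [30,[-3,0,47],0]
    - [30,[-3,0,48],0]
    - [30,[-3,0,48],0]
    - [30,[-3,0,48],0]

```text
time_s: 9.72
eef_pos: [474.9, -324.5, -23.0]
eef_rot: [[-0.996, 0.087, 0.001], [0.087, 0.996, -0.0], [-0.001, -0.0, -1.0]]
ft_force: [0.4, -0.2, -1.0]
gripper_width: 37.5
```

```bash
python3 - <<'E'
from h import *
go(474.5,-323.7,-24.5,175)
c=cam("wrist");v=r.camera("wrist")[:,:,::-1].copy()
cv2.imwrite("pics/w8.png",v)
E
```

```text
pos [ 474.9 -324.5  -23. ] ang 174.99 tilt [ 0.0006 -0.0004] w 37.5 F [ 0.4 -0.2 -1. ] t 9.72 q [-34.4  29.9 -20.7  39.4   0.  -29.3]
delta [0.4 0.8 1.5] twist -0.01
```

View pics/w8.png

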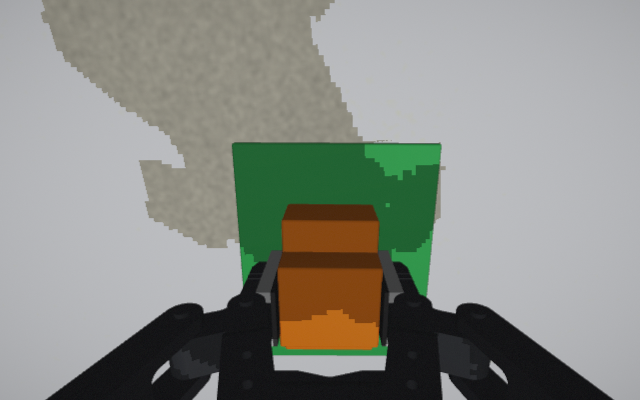

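Still ~1.5 mm above; lower until contact is felt.

Request:
servo_tool:
  deltas:
    - [30,[0,0,1],0]
    - [30,[0,0,1.5],0]
    - [30,[0,0,1.5],0]
    - [30,[0,0,1.5],0]

```text
time_s: 10.28
eef_pos: [474.7, -324.4, -24.5]
eef_rot: [[-0.996, 0.087, 0.0], [0.087, 0.996, -0.0], [-0.0, -0.0, -1.0]]
ft_force: [-1.6, 1.0, 4.6]
gripper_width: 37.3
```

Request:
servo_tool:
  deltas:
    - [30,[0,0,0.7],0]
    - [30,[0,0,0.7],0]
    - [30,[0,0,0.7],0]

```text
time_s: 10.65
eef_pos: [474.7, -324.4, -24.6]
eef_rot: [[-0.996, 0.087, 0.001], [0.087, 0.996, -0.0], [-0.001, -0.0, -1.0]]
ft_force: [-2.9, 1.1, 10.0]
gripper_width: 37.4
```

Request:
servo_tool:
  deltas:
    - [41,[0,0,-0.7],0]
    - [50,[0,0,-0.7],0]
    - [60,[0,0,-0.7],0]
    - [65,[0,0,-0.7],0]
    - [65,[0,0,-15],0]
    - [75,[0,0,-50],0]
    - [85,[0,0,-100],0]
    - [85,[0,0,-150],0]
    - [85,[0,0,-170],0]
    - [85,[0,0,-170],0]

```text
time_s: 11.9
eef_pos: [476.1, -325.4, 147.4]
eef_rot: [[-0.996, 0.087, 0.005], [0.087, 0.996, -0.003], [-0.005, -0.003, -1.0]]
ft_force: [-0.3, -0.4, 0.0]
gripper_width: 84.8
```

```bash
python3 - <<'E'
from h import *
go(464.4,344.9,150,-119)
c=cam("wrist");v=r.camera("wrist")[:,:,::-1].copy()
cv2.imwrite("pics/w9.png",v)
E
```

```text
pos [ 476.1 -325.4  147.4] ang 174.99 tilt [ 0.0046 -0.0031] w 84.8 F [-0.3 -0.4  0. ] t 11.9 q [-34.3  21.1  -6.7  61.8   0.  -29.3]
delta [ 70.2 666.7  -4.8] twist -66.01
```

View pics/w9.png

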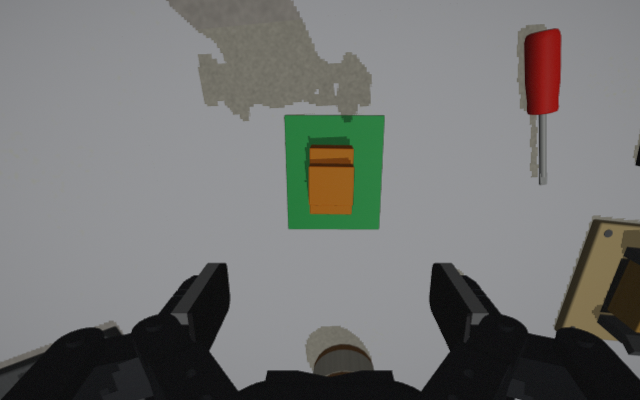

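Request:
servo_tool:
  deltas:
    - [85,[3,25,0],-5]
    - [85,[8,75,0],-10]
    - [85,[13,125,0],-15]
    - [85,[18,177,0],-20]
    - [85,[24,229,0],-25]
    - [85,[30,281,0],-30]
    - [85,[35,333,0],-35]
    - [85,[40,385,0],-40]
    - [85,[46,437,0],-45]
    - [85,[51,489,0],-50]
    - [85,[57,541,-2],-55]
    - [85,[62,593,-4],-60]
    - [85,[67,640,-5],-64]
    - [85,[70,667,-5],-66]
    - [85,[70,667,-5],-66]
    - [85,[70,667,-5],-66]

```text
time_s: 13.95
eef_pos: [462.2, 344.9, 148.1]
eef_rot: [[-0.485, -0.874, -0.002], [-0.874, 0.485, -0.002], [0.003, 0.001, -1.0]]
ft_force: [0.4, -0.1, -0.1]
gripper_width: 85.2
```

```bash
python3 - <<'E'
from h import *
go(464.4,344.9,150,-119)
c=cam("wrist");v=r.camera("wrist")[:,:,::-1].copy();cv2.imwrite("pics/w10raw.png",v)
C=(464.4,344.9)
box(v,c,C,-29,96,66,8,(0,0,255)); box(v,c,C,-29,60,38,44,(255,255,0));box(v,c,C,-29,50,62,44,(0,255,0))
cv2.imwrite("pics/w10.png",v)
E
```

```text
pos [462.2 344.9 148.1] ang -119.04 tilt [-0.0023 -0.0023] w 85.2 F [ 0.4 -0.1 -0.1] t 13.95 q [ 36.8  21.5  -6.   62.6  -0.  -24.2]
delta [-1.  -2.  -1.9] twist -0.04
```

View pics/w10.png

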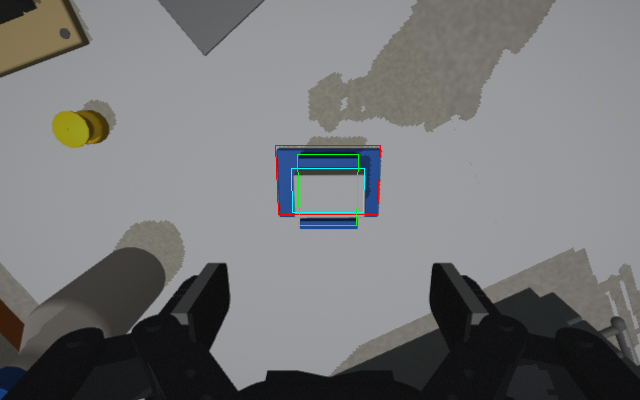

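```bash
python3 - <<'E'
from h import *
im=cv2.imread("pics/w10raw.png");cv2.imwrite("pics/w10z.png",cv2.resize(im[135:240,265:395],None,fx=5,fy=5,interpolation=cv2.INTER_CUBIC))
E
```

View pics/w10z.png

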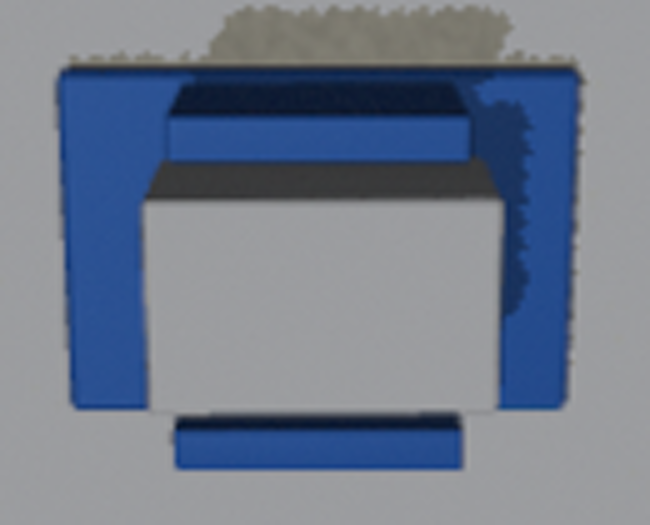

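```bash
python3 - <<'E'
from h import *
c=cam("wrist")
k=np.array([(145,199),(502,199),(499,410),(150,410)])/5+[265,135]
P=px2w(c,k,44)[:,:2].astype(np.float32);print(cv2.minAreaRect(P),P.mean(0))
m=P.mean(0); go(m[0],m[1],-22,-119)
E
```

```text
((465.416748046875, 350.23956298828125), (37.062965393066406, 59.998775482177734), 60.9083251953125) [465.50256 350.19318]
pos [462.4 344.7 148.5] ang -119.07 tilt [-0.0018 -0.0018] w 85.2 F [ 0.5 -0.2 -0.2] t 14.0 q [ 36.7  21.5  -6.   62.6  -0.  -24.2]
delta [ -6.7  -0.2 170.5] twist -0.07
```

Request:
servo_tool:
  deltas:
    - [85,[-5.5,0,45],0]
    - [85,[-5.5,0,90],0]
    - [85,[-5.5,0,125],0]
    - [85,[-5.5,0,140],0]
    - [85,[-5.5,0,140],0]
    - [85,[-5.5,0,140],0]
  force: 50

```text
time_s: 14.75
eef_pos: [467.0, 351.6, 11.0]
eef_rot: [[-0.485, -0.874, 0.002], [-0.874, 0.485, 0.002], [-0.003, -0.001, -1.0]]
ft_force: [0.1, -0.2, 0.6]
gripper_width: 84.7
```

```bash
python3 - <<'E'
from h import *
go(465.4,349,-22,-119)
c=cam("wrist");v=r.camera("wrist")[:,:,::-1].copy();cv2.imwrite("pics/w11.png",v)
E
```

```text
pos [467.  351.6  11. ] ang -119.04 tilt [0.0022 0.0017] w 84.7 F [ 0.1 -0.2  0.6] t 14.75 q [ 37.   28.4 -17.1  44.3   0.  -24. ]
delta [ 3.2  0.2 33. ] twist -0.04
```

View pics/w11.png

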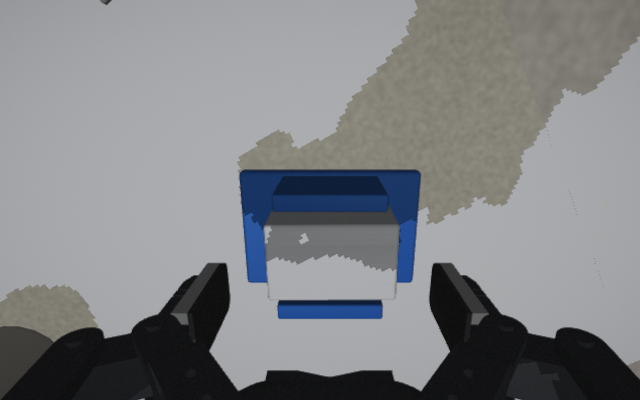

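Request:
servo_tool:
  deltas:
    - [85,[2,0,15],0]
    - [85,[2,0,28],0]
    - [85,[2,0,33],0]
    - [85,[2,0,33],0]
    - [70,[2,0,33],0]
    - [50,[2,0,33],0]
    - [50,[2,0,33],0]
    - [50,[2,0,33],0]
    - [50,[2,0,33],0]
  force: 50

```text
time_s: 15.92
eef_pos: [465.3, 349.7, -23.0]
eef_rot: [[-0.485, -0.875, 0.001], [-0.875, 0.485, 0.001], [-0.001, -0.0, -1.0]]
ft_force: [0.1, 1.0, 4.7]
gripper_width: 59.3
```

```bash
python3 - <<'E'
from h import *
go(465.4,349,-22,-119)
c=cam("wrist");v=r.camera("wrist")[:,:,::-1].copy();cv2.imwrite("pics/w12.png",v)
E
```

```text
pos [465.3 349.7 -23. ] ang -119.01 tilt [0.001  0.0009] w 59.3 F [0.1 1.  4.7] t 15.93 q [ 36.9  30.5 -19.6  39.8   0.  -24.1]
delta [ 0.6 -0.4 -1. ] twist -0.01
```

View pics/w12.png

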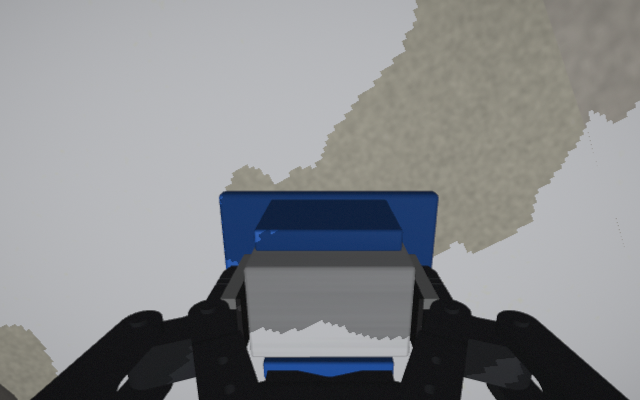

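Request:
servo_tool:
  deltas:
    - [50,[0,0,-10],0]
    - [50,[0,0,-30],0]
    - [50,[0,0,-60],0]
    - [50,[0,0,-80],0]
    - [50,[0,0,-80],0]
    - [50,[0,0,-80],0]

```text
time_s: 16.73
eef_pos: [464.0, 348.7, 55.5]
eef_rot: [[-0.485, -0.875, -0.001], [-0.875, 0.485, -0.001], [0.002, 0.001, -1.0]]
ft_force: [-0.7, -0.4, -2.3]
gripper_width: 59.0
```

```bash
python3 - <<'E'
from h import *
go(461,147,57,-101.15)
E
```

```text
pos [464.  348.7  55.5] ang -119.01 tilt [-0.0014 -0.0012] w 59.0 F [-0.7 -0.4 -2.3] t 16.73 q [ 36.9  25.7 -14.1  50.3  -0.  -24.1]
delta [177.8 -95.1  -1.3] twist -17.86
```

Request:
servo_tool:
  deltas:
    - [50,[18,-10,0],-2]
    - [50,[54,-29,0],-6]
    - [50,[90,-48,0],-10]
    - [50,[126,-67,0],-14]
    - [50,[160,-86,0],-17]
    - [50,[178,-95,15],-17.9]
    - [50,[178,-95,35],-17.9]
    - [50,[178,-95,55],-17.9]
    - [50,[178,-95,65],-17.9]
    - [50,[178,-95,65],-17.9]
    - [50,[178,-95,65],-17.9]

```text
time_s: 18.1
eef_pos: [461.9, 147.8, -8.3]
eef_rot: [[-0.192, -0.981, 0.0], [-0.981, 0.192, 0.0], [-0.0, -0.0, -1.0]]
ft_force: [0.3, 0.0, -2.0]
gripper_width: 59.0
```

```bash
python3 - <<'E'
from h import *
go(461,147,-28,-101.15)
c=cam("wrist");v=r.camera("wrist")[:,:,::-1].copy();box(v,c,(461,147),9.6,100,80,3,(0,0,255));cv2.imwrite("pics/w13.png",v)
E
```

```text
pos [461.9 147.8  -8.3] ang -101.1 tilt [0.0005 0.0001] w 59.0 F [ 0.3  0.  -2. ] t 18.1 q [ 17.7  22.  -32.7  35.3  -0.  -61.2]
delta [ 0.9  0.8 19.7] twist 0.05
```

View pics/w13.png

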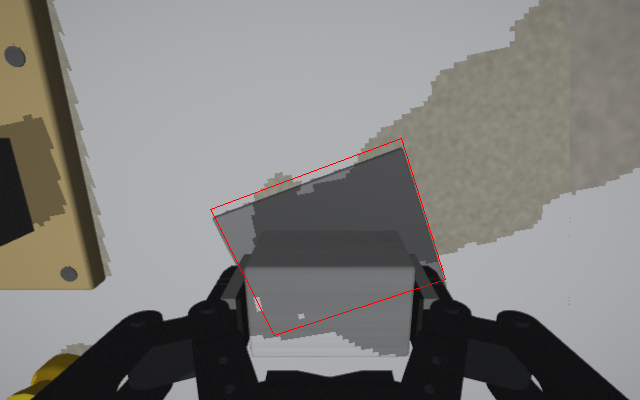

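Request:
servo_tool:
  deltas:
    - [50,[0,0,10],0]
    - [50,[0,0,16],0]
    - [50,[0,0,18.5],0]
    - [50,[0,0,19.5],0]
    - [50,[0,0,19.5],0]
    - [50,[0,0,19.5],0]

```text
time_s: 18.9
eef_pos: [461.9, 147.6, -28.0]
eef_rot: [[-0.193, -0.981, 0.0], [-0.981, 0.193, 0.0], [-0.0, -0.0, -1.0]]
ft_force: [-0.3, -0.6, -1.3]
gripper_width: 59.4
```

Request:
servo_tool:
  deltas:
    - [50,[0,0,0.7],0]
    - [50,[0,0,1],0]
    - [50,[0,0,1],0]
    - [50,[0,0,1],0]

```text
time_s: 19.4
eef_pos: [461.9, 147.6, -28.0]
eef_rot: [[-0.193, -0.981, 0.001], [-0.981, 0.193, 0.0], [-0.001, -0.001, -1.0]]
ft_force: [-2.8, -1.2, 8.9]
gripper_width: 59.6
```

Request:
servo_tool:
  deltas:
    - [63,[0,0,-1],0]
    - [75,[0,0,-1],0]
    - [85,[0,0,-1],0]
    - [85,[0,0,-1],0]
    - [85,[0,0,-25],0]
    - [85,[0,0,-70],0]
    - [85,[0,0,-100],10]
    - [85,[0,0,-110],20]
    - [85,[0,0,-110],30]
    - [85,[0,0,-110],40]
    - [85,[0,0,-110],50]
    - [85,[0,0,-110],60]
    - [85,[0,0,-110],70]
    - [85,[0,0,-110],80]
    - [85,[0,0,-110],90]
    - [85,[0,0,-110],90]
    - [85,[0,0,-110],90]

```text
time_s: 21.52
eef_pos: [461.5, 147.5, 80.8]
eef_rot: [[-0.982, 0.19, -0.0], [0.19, 0.982, -0.0], [0.0, -0.0, -1.0]]
ft_force: [0.4, 0.1, 0.6]
gripper_width: 85.0
```

```bash
python3 - <<'E'
from h import *
go(461.9,147.6,-24.5,168.85)
c=cam("wrist");v=r.camera("wrist")[:,:,::-1].copy();cv2.imwrite("pics/w14raw.png",v);box(v,c,(461.9,147.6),-11.1,60,38,39,(0,0,255));cv2.imwrite("pics/w14.png",v)
E
```

```text
pos [461.5 147.5  80.8] ang 169.03 tilt [-0.0002 -0.0001] w 85.0 F [0.4 0.1 0.6] t 21.52 q [ 17.7  15.9 -25.6  48.6  -0.   28.7]
delta [ -0.4   0.2 105.3] twist 0.18
```

View pics/w14.png

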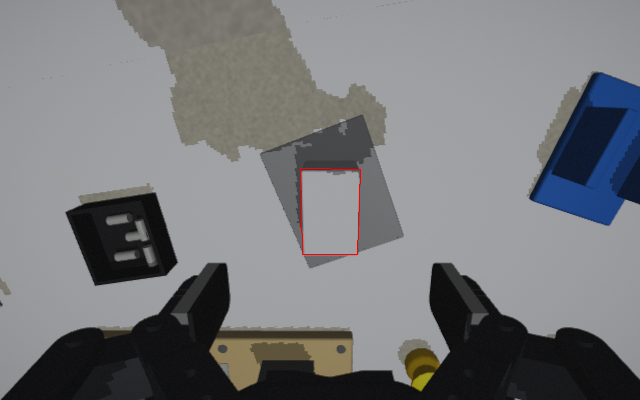

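Request:
servo_tool:
  deltas:
    - [75,[-0.5,0,30],0]
    - [70,[-0.5,0,65],0]
    - [70,[-0.5,0,90],0]
    - [70,[-0.5,0,102],0]
    - [70,[-0.5,0,105],0]
    - [70,[-0.5,0,105],0]
    - [50,[-0.5,0,105],0]
    - [30,[-0.5,0,105],0]
    - [30,[-0.5,0,105],0]
    - [30,[-0.5,0,105],0]
    - [30,[-0.5,0,105],0]
  force: 50

```text
time_s: 22.95
eef_pos: [463.0, 147.8, -23.2]
eef_rot: [[-0.981, 0.193, 0.002], [0.193, 0.981, 0.001], [-0.002, 0.001, -1.0]]
ft_force: [-0.5, -0.1, 5.7]
gripper_width: 37.4
```

Request:
servo_tool:
  deltas:
    - [30,[0,0,-10],0]
    - [30,[0,0,-35],0]
    - [30,[0,0,-75],0]
    - [30,[0,0,-110],0]
    - [30,[0,0,-120],0]
    - [30,[0,0,-120],0]
    - [30,[0,0,-120],0]

```text
time_s: 23.82
eef_pos: [460.7, 147.0, 94.4]
eef_rot: [[-0.981, 0.193, -0.003], [0.193, 0.981, -0.001], [0.003, -0.001, -1.0]]
ft_force: [0.6, -0.2, -1.5]
gripper_width: 37.3
```

```bash
python3 - <<'E'
from h import *
go(636,74.5,95,168.85)
v=r.camera("wrist")[:,:,::-1].copy();cv2.imwrite("pics/w15.png",v)
E
```

```text
pos [460.7 147.   94.4] ang 168.89 tilt [-0.0029 -0.0009] w 37.3 F [ 0.6 -0.2 -1.5] t 23.82 q [ 17.7  15.2 -24.2  50.8  -0.   28.8]
delta [-186.   -37.4   -1. ] twist 0.04
```

View pics/w15.png

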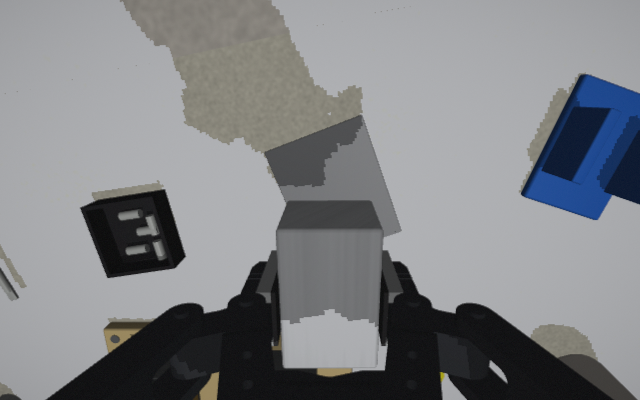

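```bash
python3 - <<'E'
from h import *
a=cv2.imread("pics/w6raw.png");cv2.imwrite("pics/w6z.png",cv2.resize(a[90:270,270:420],None,fx=4,fy=4,interpolation=cv2.INTER_CUBIC)[:600])
a=cv2.imread("pics/w1raw.png");cv2.imwrite("pics/w1z.png",cv2.resize(a[95:245,270:400],None,fx=4,fy=4,interpolation=cv2.INTER_CUBIC)[:600])
a=cv2.imread("pics/w15.png");cv2.imwrite("pics/w15z.png",cv2.resize(a[190:390,230:430],None,fx=3,fy=3,interpolation=cv2.INTER_CUBIC)[:600])
E
```

```text
(no output)
```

View pics/w6z.png

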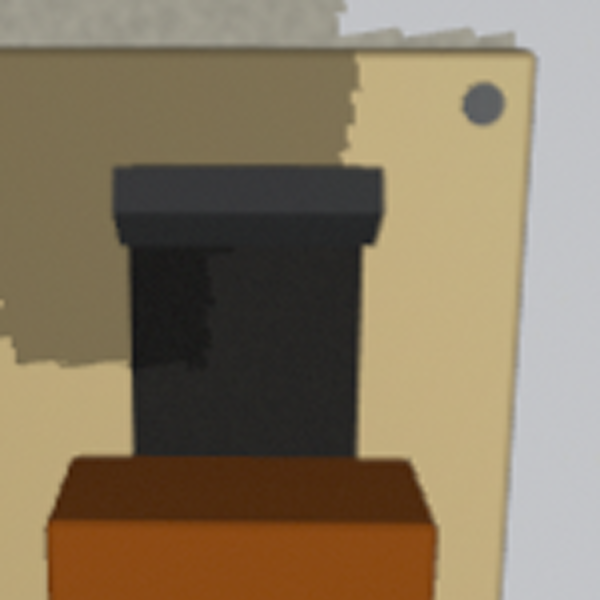

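View pics/w1z.png

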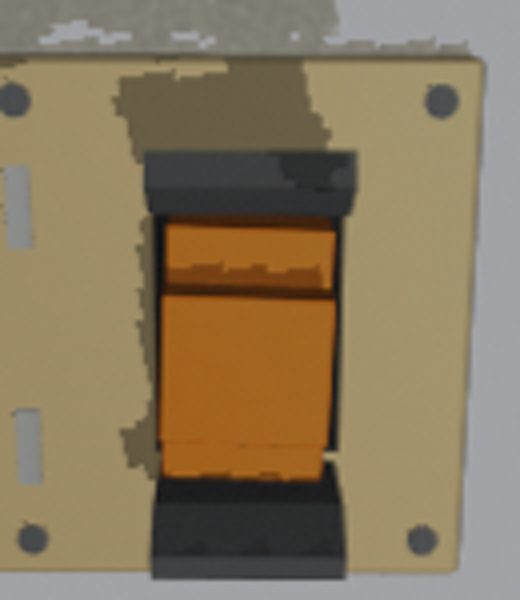

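View pics/w15z.png

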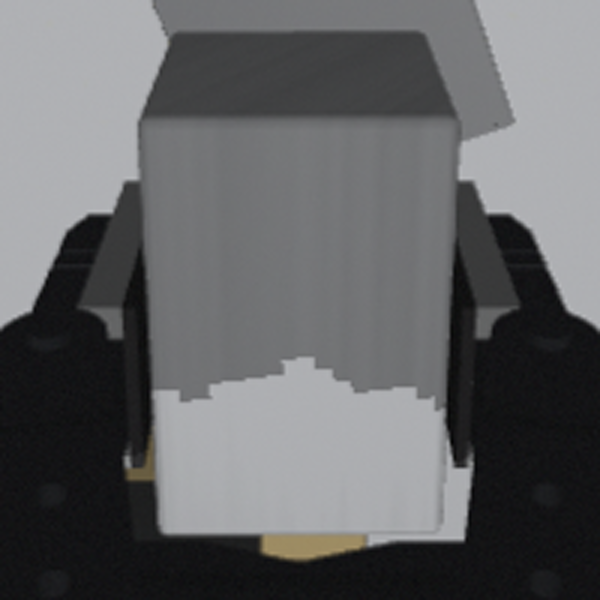

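```bash
python3 - <<'E'
from h import *
i=r.camera_info("wrist");T=i["tool_from_camera"]
def camat(p,ang,tilt):
    z=np.array([tilt[0],tilt[1],-1.]);z/=np.linalg.norm(z)
    a=np.radians(ang);x=np.array([np.cos(a),np.sin(a),0]);x-=z*(x@z);x/=np.linalg.norm(x)
    R=np.c_[x,np.cross(z,x),z]; return i["mtx"],np.array(p)+R@T[:3,3],R@T[:3,:3]
c1=camat([633.7,75.7,169.9],168.97,(-.002,-.0006)); c6=camat([639.7,75,108.9],168.99,(.0078,.0009))
def loc(w): return (w[:,:2]-[625.4,20.5])@Rz(-11.15)
z4=lambda l:np.array(l)/4
w1=loc(px2w(c1,z4([(484,58),(458,570),(441,101),(422,540),(14,101),(33,540)])+[270,95],12))
print("w1 corners/holes in est fixture frame\n",w1.round(1))
w6=loc(px2w(c6,z4([(535,50),(484,104),(132,245),(361,245),(135,455),(356,455)])+[270,90],12)); print("w6\n",w6.round(1))
# stop tops z=57: w1 stop outer top edge
print("stop tops w1",loc(px2w(c1,z4([(146,152),(356,152),(152,578),(345,578)])+[270,95],57)).round(1))
print("stop tops w6",loc(px2w(c6,z4([(113,168),(383,168)])+[270,90],57)).round(1))
# top cam
im=cv2.imread("pics/top0.png")
# block in tool frame from w15
K=i["mtx"];k=np.array([(140,120),(459,120),(441,532),(160,532)])/3+[230,190]
d=(T[:3,:3]@np.linalg.inv(K)@np.c_[k,np.ones(4)].T).T
P=T[:3,3]+d*((-62.5-T[2,3])/d[:,2])[:,None];print("block top in tool",P.round(1),P.mean(0).round(1))
E
```

```text
w1 corners/holes in est fixture frame
 [[-64.4 112.8]
 [ 64.6 113. ]
 [-54.6 103.2]
 [ 56.2 103.3]
 [-54.4   2.7]
 [ 56.5   2.6]]
w6
 [[-65.  112.4]
 [-55.  103.3]
 [-27.8  35.4]
 [-27.9  80.5]
 [ 15.7  35.1]
 [ 15.6  80.8]]
stop tops w1 [[-47.3  36.5]
 [-47.4  79.7]
 [ 47.6  36.2]
 [ 47.5  79.8]]
stop tops w6 [[-47.8  35.8]
 [-47.8  79.6]]
block top in tool [[ 29.3 -18.8 -62.5]
 [ 29.3  18.7 -62.5]
 [-30.3  19.  -62.5]
 [-30.3 -18.8 -62.5]] [ -0.5  -0.  -62.5]
```

Request:
servo_tool:
  deltas:
    - [30,[-15,-3,0],0]
    - [30,[-45,-9,0],0]
    - [30,[-85,-17,0],0]
    - [30,[-125,-25,0],0]
    - [30,[-160,-31,0],0]
    - [30,[-180,-34,0],0]
    - [30,[-186,-35,10],0]
    - [30,[-186,-35,20],0]
    - [30,[-186,-35,20],0]
    - [30,[-186,-35,20],0]
    - [30,[-186,-35,20],0]

```text
time_s: 25.25
eef_pos: [637.8, 77.6, 76.5]
eef_rot: [[-0.981, 0.192, 0.001], [0.192, 0.981, 0.0], [-0.001, 0.0, -1.0]]
ft_force: [-0.3, -0.8, -2.2]
gripper_width: 37.1
```

```bash
python3 - <<'E'
from h import *
go(636.3,76.95,70,168.85)
c=cam("wrist");v=r.camera("wrist")[:,:,::-1].copy();cv2.imwrite("pics/w16raw.png",v)
F=np.array((625.4,20.5))+Rz(-11.15)@[0.3,2.9]
box(v,c,F,-11.15,130,220,12,(0,0,255)); box(v,c,F,-11.15,95,44,57,(0,255,0),(0,55));box(v,c,F,-11.15,62,46,12,(255,255,0),(0,55))
cv2.imwrite("pics/w16.png",v)
E
```

```text
pos [637.8  77.6  76.5] ang 168.92 tilt [0.0008 0.0001] w 37.1 F [-0.3 -0.8 -2.2] t 25.25 q [ 6.9 30.2 -2.7 57.   0.  18. ]
delta [ 1.3 -0.9  6.5] twist 0.07
```

View pics/w16.png

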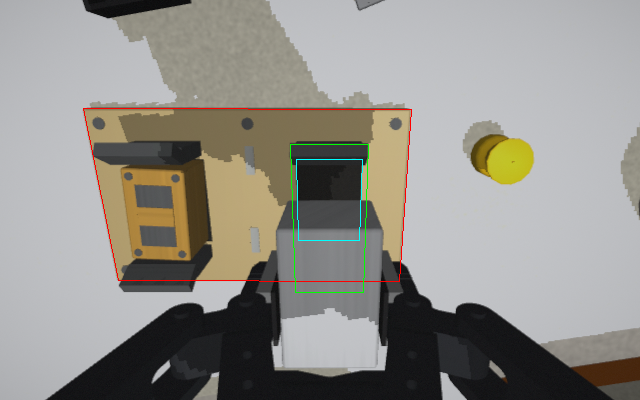

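Request:
servo_tool:
  deltas:
    - [30,[1.3,-0.9,15],0]
    - [30,[1.3,-0.9,30],0]
    - [30,[1.3,-0.9,40],0]
    - [30,[1.3,-0.9,42],0]
    - [30,[1.3,-0.9,42],0]
    - [30,[1.3,-0.9,42],0]

```text
time_s: 26.05
eef_pos: [636.9, 76.7, 34.4]
eef_rot: [[-0.981, 0.193, 0.001], [0.193, 0.981, 0.0], [-0.001, 0.0, -1.0]]
ft_force: [-0.4, -0.4, -0.9]
gripper_width: 37.5
```

```bash
python3 - <<'E'
from h import *
go(636.3,76.95,-14,168.85)
c=cam("wrist");v=r.camera("wrist")[:,:,::-1].copy();cv2.imwrite("pics/w17raw.png",v)
F=np.array((625.4,20.5))+Rz(-11.15)@[0.3,2.9]
box(v,c,F,-11.15,130,220,12,(0,0,255)); box(v,c,F,-11.15,95,44,57,(0,255,0),(0,55));box(v,c,F,-11.15,62,46,12,(255,255,0),(0,55))
cv2.imwrite("pics/w17.png",v)
cv2.imwrite("pics/s17.png",cv2.resize(r.camera("side")[120:270,230:430,::-1],None,fx=4,fy=4,interpolation=cv2.INTER_CUBIC))
E
```

```text
pos [636.9  76.7  34.4] ang 168.89 tilt [0.001  0.0002] w 37.5 F [-0.4 -0.4 -0.9] t 26.05 q [ 6.9 32.  -6.3 51.6  0.  18. ]
delta [ 0.7  0.1 48.4] twist 0.04
```

View pics/w17.png

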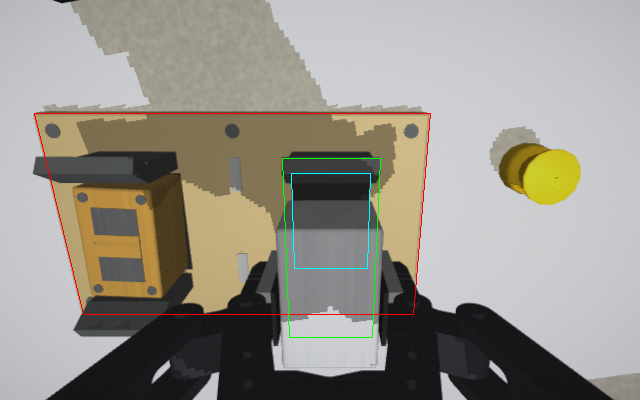

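View pics/s17.png

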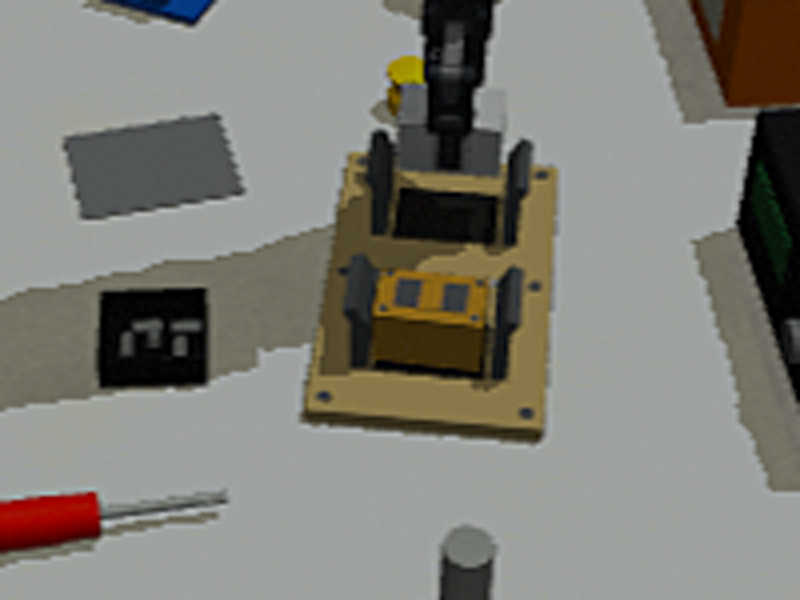

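Request:
servo_tool:
  deltas:
    - [30,[0.7,0,8],0]
    - [30,[0.7,0,18],0]
    - [30,[0.7,0,26],0]
    - [30,[0.7,0,33],0]
    - [30,[0.7,0,38],0]
    - [30,[0.7,0,38],0]
    - [30,[0.7,0,38],0]

```text
time_s: 27.02
eef_pos: [636.0, 76.8, -3.9]
eef_rot: [[-0.981, 0.193, 0.001], [0.193, 0.981, 0.0], [-0.0, 0.0, -1.0]]
ft_force: [-1.0, 0.8, -1.4]
gripper_width: 37.4
```

```bash
python3 - <<'E'
from h import *
go(636.3,76.95,-14,168.85)
c=cam("wrist");v=r.camera("wrist")[:,:,::-1].copy();cv2.imwrite("pics/w18.png",v)
cv2.imwrite("pics/s18.png",cv2.resize(r.camera("side")[120:270,230:430,::-1],None,fx=4,fy=4,interpolation=cv2.INTER_CUBIC))
E
```

```text
pos [636.   76.8  -3.9] ang 168.89 tilt [0.0005 0.0001] w 37.4 F [-1.   0.8 -1.4] t 27.02 q [ 6.9 34.  -9.1 46.9  0.  18. ]
delta [-0.3  0.2 10.1] twist 0.04
```

View pics/w18.png

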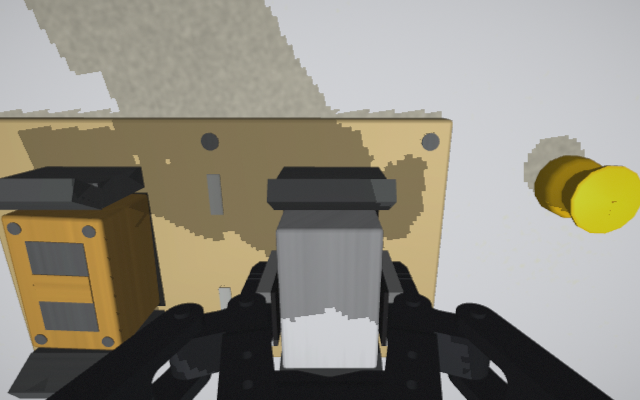

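View pics/s18.png

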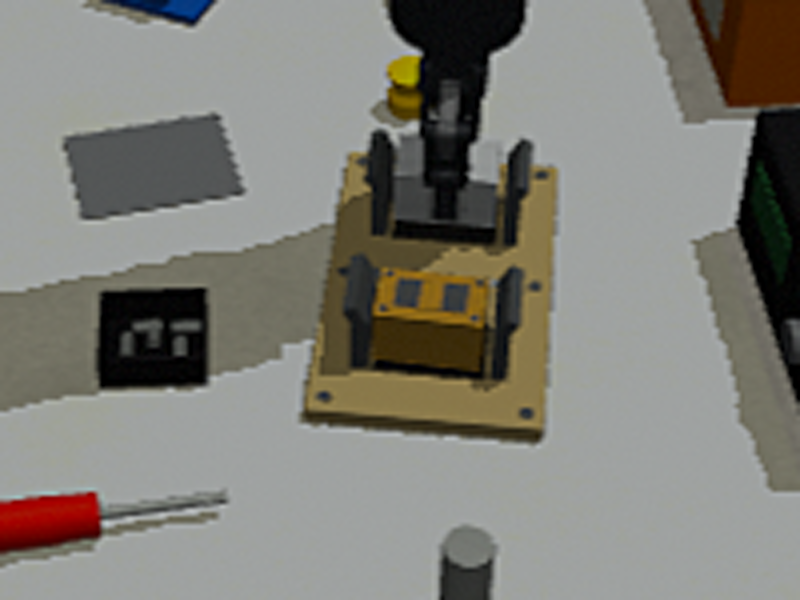

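Block centred between the stops (side view cols 393–498, pad 395–497), no contact force. Continue down.

Request:
servo_tool:
  deltas:
    - [30,[0,0,4],0]
    - [30,[0,0,7],0]
    - [30,[0,0,9],0]
    - [30,[0,0,10],0]
    - [30,[0,0,10.5],0]
    - [30,[0,0,10.5],0]
    - [30,[0,0,10.5],0]

```text
time_s: 28.0
eef_pos: [635.4, 76.7, -14.1]
eef_rot: [[-0.981, 0.193, -0.0], [0.193, 0.981, -0.0], [0.0, -0.0, -1.0]]
ft_force: [-2.5, -0.8, 4.5]
gripper_width: 37.2
```

Request:
servo_tool:
  deltas:
    - [30,[0,0,0.5],0]
    - [30,[0,0,0.5],0]
    - [30,[0,0,0.5],0]

```text
time_s: 28.38
eef_pos: [635.4, 76.7, -14.1]
eef_rot: [[-0.981, 0.193, 0.0], [0.193, 0.981, 0.0], [-0.0, 0.0, -1.0]]
ft_force: [-4.2, -0.9, 8.1]
gripper_width: 37.5
```

```bash
python3 - <<'E'
from h import *
go(636.3,76.95,-14,168.85)
cv2.imwrite("pics/s19.png",cv2.resize(r.camera("side")[120:270,230:430,::-1],None,fx=4,fy=4,interpolation=cv2.INTER_CUBIC))
E
```

```text
pos [635.4  76.7 -14.1] ang 168.89 tilt [0. 0.] w 37.5 F [-4.2 -0.9  8.1] t 28.38 q [ 6.9 34.6 -9.8 45.6  0.  18. ]
delta [-0.8  0.4 -0.1] twist 0.04
```

View pics/s19.png

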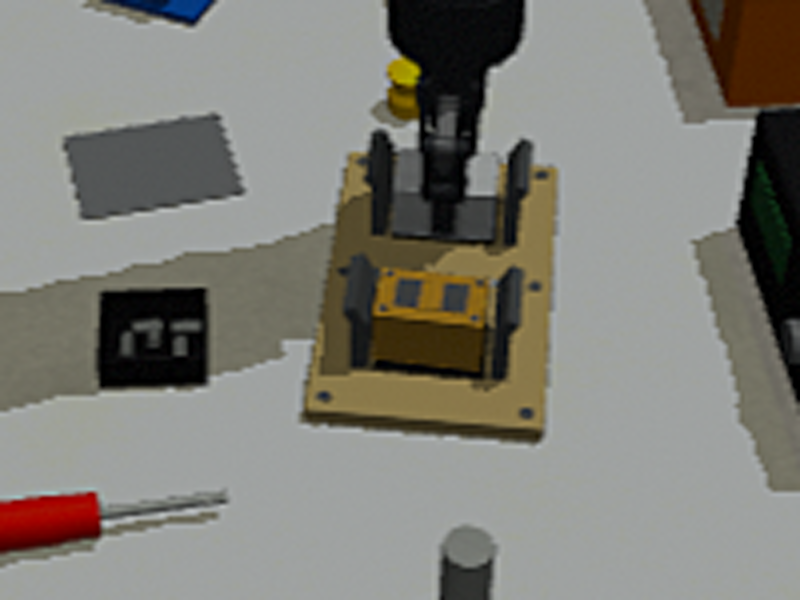

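Request:
servo_tool:
  deltas:
    - [41,[0,0,-0.7],0]
    - [50,[0,0,-0.7],0]
    - [60,[0,0,-0.7],0]
    - [62,[0,0,-0.7],0]
    - [62,[0,0,-15],0]
    - [62,[0,0,-50],0]
    - [62,[0,0,-100],0]
    - [62,[0,0,-150],0]
    - [62,[0,0,-170],0]
    - [62,[0,0,-170],0]
    - [62,[0,0,-170],0]

```text
time_s: 29.8
eef_pos: [635.0, 76.7, 154.1]
eef_rot: [[-0.981, 0.193, -0.001], [0.193, 0.981, -0.0], [0.001, -0.0, -1.0]]
ft_force: [-0.6, 0.5, -0.6]
gripper_width: 61.9
```

```bash
python3 - <<'E'
from h import *
go(636.3,76.95,-14,168.85)
c=cam("wrist");v=r.camera("wrist")[:,:,::-1].copy();cv2.imwrite("pics/w20raw.png",v)
F=np.array((625.4,20.5))+Rz(-11.15)@[0.3,2.9]
box(v,c,F,-11.15,130,220,12,(0,0,255)); box(v,c,F,-11.15,60,38,48,(255,255,0),(0,55));box(v,c,F,-11.15,95,44,57,(0,255,0),(0,55))
cv2.imwrite("pics/w20.png",v)
cv2.imwrite("pics/s20.png",r.camera("side")[:,:,::-1])
E
```

```text
pos [635.   76.7 154.1] ang 168.89 tilt [-0.0014 -0.0002] w 61.9 F [-0.6  0.5 -0.6] t 29.8 q [ 6.9 27.4  4.5 67.2 -0.  18. ]
delta [ -1.5   0.6 168.1] twist 0.04
```

View pics/w20.png

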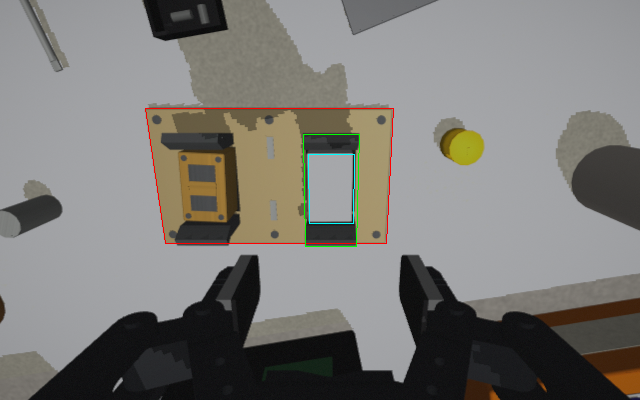

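View pics/s20.png

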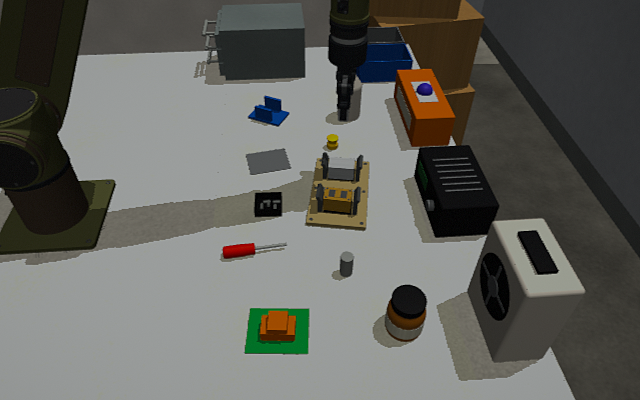

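The wrist view shows the block flat in the left nest, with its top (cols 307–354, rows 153–223) matching the predicted outline. The side view shows the gauge upright on the mat near (277,326) and everything else where it was, so I'm handing in.

```bash
python3 -c "
from plant import r
print(r.job_done())"
```

```text
the job is handed in; nothing more can be done
None
```

I moved the gauge from the left nest onto the middle of the green mat. I then took the block from the cradle by its ends, put it down on the grey pad, took it again by its long sides and loaded it into the left nest. Both were pressed down until I felt 8–10 N of contact before I let go, and I handed in at about 30 s of the 72 s allowed.

**Last checks:** In the wrist view the block is centred between the end stops to about 1–2 mm. In the side view the gauge is upright on the mat, and the finished part and the bystanders look unmoved. No force remained on the tool. I got no verdict back from the hand-in.

**What disagreed:**
- **Finger length:** the fingertips sit roughly 40 mm further back than the TCP given in the description. My first attempt to grip the gauge therefore closed just above it, touching nothing. I re-measured from the pictures and gripped lower.
- **Fixture position:** the top and wrist cameras put it about 3 mm apart in y. I used the wrist view for the nest.

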